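# Centre the empty bin on the counting scale and press tare

## Robot

A 6-joint arm with a two-finger parallel gripper is mounted at the origin on the work surface. World frame = base frame: x ahead of the robot, y to its left, z up, the work surface at z = 0. Lengths are in m, angles in rad, forces in N, time in s.
With the tool pointing down it reaches from about 0.3 to 0.875 m from the base axis. Payload 4.2 kg.
Tool frame: the origin (TCP) lies midway between the tips of the shut fingers; the grasp point (between the pads) lies 19 mm behind it (env.pinch_z is the distance from the TCP to the grasp point, in m); z points along the fingers, y is the line along which they close (so a half turn about z gives the same grasp; the last joint's range is limited). The gripper opens to 85 mm and grips with 20 to 120 N. Pads are 22 mm wide; open, the fingers measure 114 mm over their backs; the gripper's body (76 mm by 85 mm) begins 54 mm behind the grasp point. The pads swing forward as they close: fully open they stand 13 mm farther back than shut.
Start: joints at [-1.31, 0.32, 1.565, -0, 1.257, -0.02], TCP at [0.159, -0.552, 0.231] pointing down, gripper open.
Joint ranges: [-3.11, 3.11], [-0.84, 2.01], [0.21, 2.61], [-1.34, 4.49], [0.05, 2.63], [-2.56, 2.56]. Speed limits (rad/s): [2.57, 2.57, 3.14, 3.14, 3.14, 3.14].

## Interface

Orientations are given as a rotation vector (axis times angle).
In Python, from workcell import env gives the robot as it stands.
- The arm moves only by the tool step_arm, never from a script. Its argument "series" is a list of rows, each an object of numbers: "tx", "ty", "tz": the shift along the tool's x, y, z in mm; "turn": the turn about the tool's z in rad. In form: [{"tx": .., "ty": .., "tz": .., "turn": ..}, ...]. A call has 1 to 10 rows; each row shifts and turns the commanded pose from where the row before left it, along the tool's axes as they then stand; what a row does not reach is not made up. A row lasts 1/12 s, in which the tool goes at most 41.7 mm and 7.16 degrees, less where a joint would pass 70% of its speed; a pose out of reach is approached as far as the arm can. A call is refused whole if a number of a shift passes 41.7 or a number of a turn 0.125, either way. A call with a gripper value outside its range is refused whole. "grip" is the opening, from 0 (shut) to 1 (fully open), set as the call begins (left out, the last holds). The fingers move at their own pace and stop on an object; "squeeze" is the grip in N (left out, the last holds). Time passes only in rows, so rows that do not move let the fingers close. It gives the time, the measured TCP pose, the force, the opening and the grip force at its end, in the units of the state.
- env.sense(): the state, without advancing time (a new reading comes with each control period).
- env.camera(name): name is "side" or "top" or "wrist"; returns the picture (400x640x3 uint8, red, green, blue); there is no depth.
- env.camera_params(name): a dict with "K" (3x3 intrinsics, pixels), "extrinsics" (4x4, takes a point from world to camera coordinates). Camera axes: x right, y up, looking along -z (the intrinsics and any distortion apply to the point x, -y, -z); pixel columns grow to the right and rows downward; lengths in m; the calibration is good to about 2 mm. A picture is of the moment at which its call begins: read the wrist's pose just before it. camera_params takes no time and is no camera call; for the wrist camera it gives the pose at the moment of the call.
- env.close_job(): hands the job in; it is judged then, once.
The state is a dict: "clock": time; "joint_positions": joint angles; "qd": joint speeds; "joint_torque": joint torques, N m; "eef_pos": TCP position; "eef_rot": TCP orientation; "contact_force": force on the tool from outside, world axes, zero at the start; "moment": the same for the moment, N m; "width": finger opening in m; "grip_force": force on a finger pad.
Only numpy, scipy, OpenCV 4.12 (cv2) and the standard library are available. Lean on these libraries where they do the work, as an engineer would, in place of code of your own. Each camera call takes 0.05 s, during which the arm holds its last target. There are 200 camera calls.

## Task

The empty blue parts bin has been set down too far to the left on the counting scale's steel pan. With your fingertips slide it across to the middle of the pan, without picking it up, and take your hand off it; then lightly press the yellow tare key, touching neither pan nor bin as you do, and let the key come back up. Press no other key and leave everything else on the bench where it is.

Things in the scene. Friction and masses are not known exactly. Their poses are not given: they have to be found in the camera images.
- scale: White parts-counting scale, 320 mm (x) x 300 mm (y), fixed. Origin: centre of its footprint on the bench; x from its key panel (front, to the robot) to its back, y to its left. The dark key panel takes up the front 110 mm, sloping towards the robot by 14 degrees (0.244 rad): 85 mm high at its rear, 58 mm at its front edge. Three displays in its rear half, one row of five keys in its front half.
- pan: The scale's flat stainless weighing pan, part of the scale, 210 mm (x) x 286 mm (y), top face 100 mm above the bench, axes as the scale's.
- pan_mid (a point): Middle of the pan's top face (55 mm behind the scale's origin, 100 mm above the bench); axes as the scale's.
- bin: Empty blue plastic bin, loose on the pan, set towards or over its left (+y) edge: 160 mm long (x), 105 mm wide (y), 75 mm high, walls 3 mm; side walls rise from 37 mm to 75 mm over the front 45 mm. About 0.17 kg; slides at a push of 0.5 to 2 N and stays where left. Origin: centre of its underside; x to its rear wall, y to its left wall, at first within 0.12 rad of the scale's.
- tare: The yellow tare key with its black bezel (28 mm along y x 24 mm). Origin: where the key's centre line meets the sloping panel face; axes as the scale's. The five keys stand in a row along the scale's y, 38 mm apart; which key is in which place differs, except the red one, always at the left (+y) end.
- tare_face (a point): Centre of the yellow tare key's face, 7 mm off the panel when up. The face is 24 mm (y) x 20 mm and square to the panel: it looks up and 14 degrees towards the robot (scale -x); the point's own axes are as the scale's.
- tare_key (a joint): Travel of the yellow tare key, m: 0 up, 0.004 fully down, along the panel's inward normal. Sprung: starts to move at 1 N, 4 N holds it fully down, comes up by itself; it registers from half its travel (0.002). Push harder than 20 N and it is damaged.
- power_key (a joint): Travel of the red on/off key, same size, travel and spring as the tare key; m, 0 up. Not to be pressed.
- power_face (a point): Centre of the red on/off key's face, 24 x 20 mm.
- zero_key (a joint): Travel of the white zero key, same size, travel and spring as the tare key; m, 0 up. Not to be pressed.
- zero_face (a point): Centre of the white zero key's face, 24 x 20 mm.
- units_key (a joint): Travel of the grey units key, same size, travel and spring as the tare key; m, 0 up. Not to be pressed.
- units_face (a point): Centre of the grey units key's face, 24 x 20 mm.
- print_key (a joint): Travel of the green print key, same size, travel and spring as the tare key; m, 0 up. Not to be pressed.
- print_face (a point): Centre of the green print key's face, 24 x 20 mm.
- bolt_bin: Red parts bin filled with steel bolts, 160 x 105 x 75 mm high, loose, about 1 kg, on the bench to the right of the scale; origin: centre of its underside. Leave alone.
- bolt: Single steel bolt standing on its hexagon head, 21 mm wide, 53 mm tall, loose, on the bench at the right; origin: centre of its underside. Leave alone.
- spray_can: Aerosol can with green label, 66 mm diameter, 190 mm tall, loose, right of the scale towards the back; origin: centre of its underside. Leave alone.
- screwdriver: Screwdriver with orange handle lying on the bench left of the scale, loose; x along it from handle to tip. Leave alone.
- tape_measure: Yellow and black tape measure, 70 x 36 x 66 mm high, loose, on the bench left of the scale; origin: centre of its underside. Leave alone.
- tape_roll: Roll of tan masking tape lying flat, 100 mm diameter, 24 mm high, loose, on the bench left of the scale; origin: centre of its underside. Leave alone.
- mug: White mug, 80 mm diameter, 95 mm tall, loose, at the back left; origin: centre of its underside. Leave alone.
There are look-alikes about, which are no part of the job. Of the things that look like the bin, the larger one is meant.

How it is judged:
By the outcome, as a careful person would: the job done as asked, in the order asked, and still so for the second after the job is handed in, with the robot touching nothing.
It also fails if it takes over 40 s, if anything falls off the work surface, if the arm or the gripper's body presses on something with over 40 N, if the wrist force passes 120 N, or if a joint passes its speed limit or range.

## Working session

There is one attempt and no reset: what is moved stays moved. The work goes in short steps, Python scripts to look and compute and a tool call to move; the robot and the scene stay as the last step left them, time stands still between calls to the robot, and variables do not carry over. Pictures are saved under pics/ and viewed, at most 10 in all, crops included, and the job is handed in when it is done.

Besides the shell and the picture viewer there is one more tool, called by a JSON object that holds its "api" and its "payload". step_arm: Moves the arm, as the interface text tells. Its arguments: {"type":"object","properties":{"series":{"type":"array","items":{"type":"object","properties":{"tx":{"type":"number"},"ty":{"type":"number"},"tz":{"type":"number"},"turn":{"type":"number"}}}},"grip":{"type":"number"},"squeeze":{"type":"number"}},"required":["series"]}

```bash
mkdir -p pics; python3 - <<'E'
from workcell import env
import cv2
for n in("top","side"):
    cv2.imwrite(f"pics/{n}0.png",env.camera(n)[:,:,::-1])
    p=env.camera_params(n);print(n,p["K"].tolist(),p["extrinsics"].round(4).tolist(),[k for k in p])
s=env.sense();print(s)
E
```

```text
top [[372.1732835291332, 0.0, 317.15872496118163], [0.0, 372.1732835291332, 200.66707481392515], [0.0, 0.0, 1.0]] [[-0.0018, -0.9997, -0.0227, 0.0196], [0.9817, -0.0061, 0.1904, -0.5274], [-0.1905, -0.0219, 0.9814, -0.9283], [0.0, 0.0, 0.0, 1.0]] ['K', 'extrinsics']
side [[508.45809854189685, 0.0, 325.08454048269545], [0.0, 508.45809854189685, 204.04509367614628], [0.0, 0.0, 1.0]] [[-0.818, -0.5752, 0.0015, 0.435], [0.4519, -0.6411, 0.6203, -0.2715], [-0.3559, 0.5081, 0.7843, -1.1976], [0.0, 0.0, 0.0, 1.0]] ['K', 'extrinsics']
{'clock': 0.1, 'joint_positions': array([-1.30998082e+00,  3.20259642e-01,  1.56556424e+00, -5.16973033e-05,
        1.25740042e+00, -2.00071416e-02]), 'qd': array([ 0.00105243, -0.00029138, -0.00289999,  0.00096279, -0.00260408,
        0.00092053]), 'joint_torque': array([ 3.70430080e-04, -4.16408157e+01, -2.34704196e+01,  1.31409848e-06,
        4.90656792e-03, -1.66682804e-05]), 'eef_pos': array([ 0.15923047, -0.55206788,  0.23054534]), 'eef_rot': array([-3.10907314e+00, -4.39466123e-01,  3.84322562e-04]), 'contact_force': array([ 0.00786499, -0.21578745, -0.05894566]), 'moment': array([ 0.00499059, -0.02969935,  0.01466123]), 'grip_force': 0.0, 'width': 0.08515249133671579}
```

View pics/top0.png

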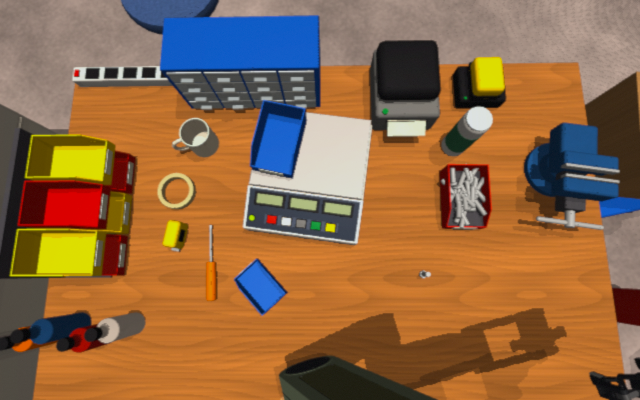

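View pics/side0.png

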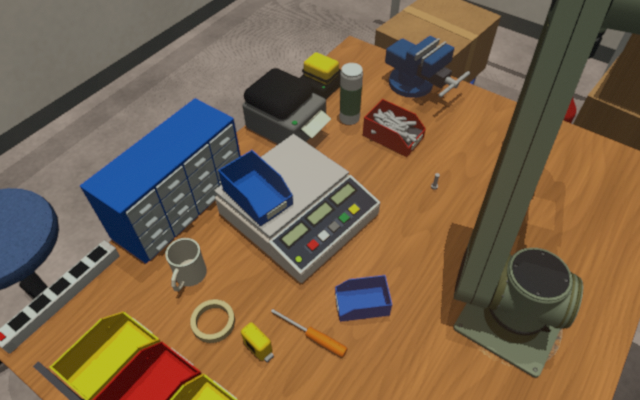

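The top view shows the blue bin on the pan at (278,138). Things it could be confused with are the small blue tray on the bench (261,286) and the blue cabinet (240,60). The yellow square key is at (330,227), at the right end of the row. Its look-alikes are the round yellow spot (252,217), the tape measure (174,235) and the yellow block (488,75). I choose the bin on the pan and the square key at (330,227), and check both in a crop.

```bash
cat > h.py <<'E'
import numpy as np, cv2
from workcell import env
def ray(n,uv,P=None):
    p=P or env.camera_params(n);K=p["K"];E=p["extrinsics"];R=E[:3,:3];t=E[:3,3]
    d=np.linalg.inv(K)@np.array([uv[0],uv[1],1.]);d=R.T@(d*[1,-1,-1])
    return -R.T@t,d/np.linalg.norm(d)
def onz(n,uv,z,P=None):
    c,d=ray(n,uv,P);return c+d*(z-c[2])/d[2]
def tri(obs):
    A=np.zeros((3,3));b=np.zeros(3)
    for n,uv in obs:
        c,d=ray(n,uv);M=np.eye(3)-np.outer(d,d);A+=M;b+=M@c
    return np.linalg.solve(A,b)
def proj(n,X):
    p=env.camera_params(n);c=p["extrinsics"]@np.append(X,1);q=p["K"]@(c[:3]*[1,-1,-1]);return q[:2]/q[2]
def blobs(im,lo,hi,box,amin=15):
    x0,y0,x1,y1=box;h=cv2.cvtColor(im,cv2.COLOR_RGB2HSV);m=np.zeros(h.shape[:2],np.uint8)
    m[y0:y1,x0:x1]=cv2.inRange(h,lo,hi)[y0:y1,x0:x1]
    n,l,s,c=cv2.connectedComponentsWithStats(m)
    return [(c[i].round(1).tolist(),int(s[i,4])) for i in range(1,n) if s[i,4]>=amin]
E
python3 - <<'E'
import cv2,numpy as np
from h import *
T=cv2.imread("pics/top0.png")[:,:,::-1].copy();S=cv2.imread("pics/side0.png")[:,:,::-1].copy()
for nm,im,b in(("top",T,(240,185,365,245)),("side",S,(285,180,385,275))):
    for c,lo,hi in(("y",(22,130,120),(34,255,255)),("r",(0,150,100),(8,255,255)),("g",(45,120,60),(75,255,255))):
        print(nm,c,blobs(im,lo,hi,b,6))
a=cv2.resize(T[95:250,235:380],None,fx=2.7,fy=2.7,interpolation=cv2.INTER_CUBIC)
b=cv2.resize(S[130:285,205:390],None,fx=2.1,fy=2.1,interpolation=cv2.INTER_CUBIC)
b=cv2.copyMakeBorder(b,0,a.shape[0]-b.shape[0],0,0,cv2.BORDER_CONSTANT)
cv2.imwrite("pics/crop.png",np.hstack([a,b])[:,:,::-1]);print(a.shape)
E
```

```text
top y [([329.7, 227.3], 84)]
top r [([271.3, 219.0], 71)]
top g [([315.1, 225.3], 83)]
side y [([353.5, 208.7], 68)]
side r [([312.4, 244.4], 76)]
side g [([343.5, 217.1], 54)]
(418, 392, 3)
```

View pics/crop.png

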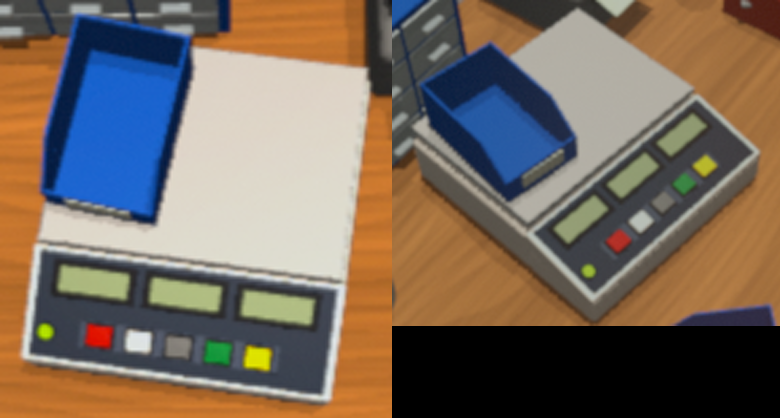

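The crop confirms both choices. The bin is the large one on the pan's left, with its low front towards the keys. The key order from the left is red, white, grey, green, yellow, so tare is at the right end.

```bash
python3 - <<'E'
from h import *
k={}
for n,t,s in(("Y",(329.7,227.3),(353.5,208.7)),("R",(271.3,219),(312.4,244.4)),("G",(315.1,225.3),(343.5,217.1))):
    k[n]=tri([("top",t),("side",s)]);print(n,k[n].round(4),(proj("top",k[n])-t).round(1),(proj("side",k[n])-s).round(1))
d=k["R"]-k["Y"];print(np.linalg.norm(d),np.arctan2(-d[0],d[1]))
print("zface",(0.058+0.085)/2)
T=lambda x,y:(235+x/2.7-.3,95+y/2.7-.3); S=lambda x,y:(205+(x-392)/2.1-.3,130+y/2.1-.3)
pt={}
for n,t,s in(("binRL",(77,15),(423,88)),("binRR",(190,36),(490,45)),("binFL",(44,192),(510,197)),("binFR",(155,221),(575,137)),
 ("panRR",(368,68),(580,10)),("panFR",(343,281),(695,92)),("panFL",(38,241),(528,222))):
    X=pt[n]=tri([("top",T(*t)),("side",S(*s))]);print(n,X.round(4),(proj("top",X)-T(*t)).round(1),(proj("side",X)-S(*s)).round(1))
    z=.1 if n[0]=='p' else (.175 if n[3]=='R' else .137)
    print("   z-known", onz("top",T(*t),z)[:2].round(4), onz("side",S(*s),z)[:2].round(4))
E
```

```text
Y [ 0.4537 -0.0149  0.0727] [0.1 0.2] [-0.2 -0.1]
R [0.476  0.1343 0.0709] [0.1 0.2] [-0.2 -0.1]
G [0.4593 0.0223 0.0726] [0.  0.1] [-0.1 -0. ]
0.1508907494604773 -0.1485097316594752
zface 0.07150000000000001
binRL [0.7519 0.1451 0.171 ] [0.3 0.9] [-0.8 -0.5]
   z-known [0.7524 0.1452] [0.7462 0.1474]
binRR [0.7335 0.0436 0.1678] [0.1 0.3] [-0.3 -0.1]
   z-known [0.731  0.0435] [0.7274 0.0485]
binFL [0.6006 0.1805 0.1139] [0.7 1.9] [-1.9 -0.8]
   z-known [0.5988 0.1776] [0.5826 0.1915]
binFR [0.5745 0.0777 0.1341] [-0.4 -1.1] [1.1 0.4]
   z-known [0.5708 0.0764] [0.576  0.0801]
panRR [ 0.7295 -0.1248  0.0973] [0.3 0.9] [-0.8 -0.3]
   z-known [ 0.7308 -0.1238] [ 0.7252 -0.1228]
panFR [ 0.5229 -0.0962  0.0897] [0.2 0.5] [-0.5 -0.1]
   z-known [ 0.5221 -0.0947] [ 0.5168 -0.0886]
panFL [0.562  0.1891 0.1019] [-0.1 -0.1] [0.1 0.1]
   z-known [0.5621 0.1894] [0.5633 0.1882]
```

Scale yaw comes out near -0.143 and pan_mid near (0.646, 0.033). The bin centre is near (0.663, 0.111) at yaw -0.21. In scale axes the bin is about 80 mm left, 6 mm back and turned by -0.065 rad. I'll set tool y along scale x with the fingers half open, so two fingertips push the left wall and square the bin up.

{"api": "step_arm", "payload": {"series": [{"tz": -12, "turn": -0.115}, {"tz": -12, "turn": -0.115}, {"tz": -12, "turn": -0.115}, {"tz": -12, "turn": -0.115}, {"tz": -12, "turn": -0.115}, {"tz": -12, "turn": -0.115}, {"tz": -12, "turn": -0.115}, {"tz": -12, "turn": -0.115}, {"tz": -12, "turn": -0.115}, {"tz": -12, "turn": -0.112}], "grip": 0.6}}

```text
validation failed for argument at $.se...
```

```bash
cat >> h.py <<'E'
from scipy.spatial.transform import Rotation as Ro
TH=-0.143; PM=np.array([.646,.033,.1]); SX=np.array([np.cos(TH),np.sin(TH),0]); SY=np.array([-np.sin(TH),np.cos(TH),0])
def sw(x,y,z): return PM+x*SX+y*SY+np.array([0,0,z])   # scale axes about pan_mid -> world
def togo(target):
    s=env.sense();R=Ro.from_rotvec(s["eef_rot"]).as_matrix();d=R.T@(np.array(target)-s["eef_pos"])*1000
    y=R[:,1];e=s["eef_pos"]-PM
    print("t",round(s["clock"],2),"tcp scale",np.round([e@SX,e@SY,e[2]],4),"togo mm",d.round(1),"tool-y yaw err",round(np.arctan2(y[1],y[0])-TH,4),"F",s["contact_force"].round(2),"w",round(s["width"],4))
E
python3 - <<'E'
from h import *
togo(sw(.006,.165,.2))
print(onz("top",(195,137),.09),onz("top",(193,108),0),onz("top",(247,106),0))
E
```

```text
t 0.1 tcp scale [-0.3984 -0.6485  0.1305] togo mm [ 703.2 -575.3  -68.5] tool-y yaw err -1.147 F [ 0.01 -0.22 -0.06] w 0.0852
[0.6925639  0.33787175 0.09      ] [0.81668988 0.38264333 0.        ] [0.82098706 0.22360138 0.        ]
```

{"api": "step_arm", "payload": {"series": [{"tx": 0, "ty": 0, "tz": -12, "turn": -0.115}, {"tx": 0, "ty": 0, "tz": -12, "turn": -0.115}, {"tx": 0, "ty": 0, "tz": -12, "turn": -0.115}, {"tx": 0, "ty": 0, "tz": -12, "turn": -0.115}, {"tx": 0, "ty": 0, "tz": -12, "turn": -0.115}, {"tx": 0, "ty": 0, "tz": -12, "turn": -0.115}, {"tx": 0, "ty": 0, "tz": -12, "turn": -0.115}, {"tx": 0, "ty": 0, "tz": -12, "turn": -0.115}, {"tx": 0, "ty": 0, "tz": -12, "turn": -0.115}, {"tx": 0, "ty": 0, "tz": -12, "turn": -0.112}], "grip": 0.6}}

```text
clock: 0.93
eef_pos: [0.1593, -0.5522, 0.3514]
eef_rot: [-2.368, -2.063, -0.001]
contact_force: [-0.7, -0.5, 0.5]
width: 0.0511
grip_force: 0.0
```

{"api": "step_arm", "payload": {"series": [{"tx": 34, "ty": 17, "tz": 0, "turn": 0}, {"tx": 34, "ty": 17, "tz": 0, "turn": 0}, {"tx": 34, "ty": 17, "tz": 0, "turn": 0}, {"tx": 34, "ty": 17, "tz": 0, "turn": 0}, {"tx": 34, "ty": 17, "tz": 0, "turn": 0}, {"tx": 34, "ty": 17, "tz": 0, "turn": 0}, {"tx": 34, "ty": 17, "tz": 0, "turn": 0}, {"tx": 34, "ty": 17, "tz": 0, "turn": 0}, {"tx": 34, "ty": 17, "tz": 0, "turn": 0}, {"tx": 34, "ty": 17, "tz": 0, "turn": 0}]}}

```text
clock: 1.77
eef_pos: [0.3765, -0.2383, 0.3511]
eef_rot: [-2.374, -2.057, 0.0]
contact_force: [0.1, -0.1, 0.1]
width: 0.0513
grip_force: 0.0
```

{"api": "step_arm", "payload": {"series": [{"tx": 34, "ty": 17, "tz": 0, "turn": 0}, {"tx": 34, "ty": 17, "tz": 0, "turn": 0}, {"tx": 34, "ty": 17, "tz": 0, "turn": 0}, {"tx": 34, "ty": 17, "tz": 0, "turn": 0}, {"tx": 34, "ty": 17, "tz": 0, "turn": 0}, {"tx": 34, "ty": 17, "tz": 0, "turn": 0}, {"tx": 34, "ty": 17, "tz": 0, "turn": 0}, {"tx": 34, "ty": 17, "tz": 0, "turn": 0}, {"tx": 34, "ty": 17, "tz": 0, "turn": 0}, {"tx": 34, "ty": 17, "tz": 0, "turn": 0}]}}

```text
clock: 2.6
eef_pos: [0.5933, 0.0739, 0.3508]
eef_rot: [-2.374, -2.057, 0.001]
contact_force: [0.6, 0.3, 0.2]
width: 0.051
grip_force: 0.0
```

```bash
python3 -c "
from h import *
togo(sw(.006,.165,.06))"
```

```text
t 2.6 tcp scale [-0.0579  0.033   0.2508] togo mm [132.1  64.1 190.7] tool-y yaw err 0.0003 F [0.62 0.27 0.21] w 0.051
```

{"api": "step_arm", "payload": {"series": [{"tx": 34, "ty": 16, "tz": 0, "turn": 0}, {"tx": 34, "ty": 16, "tz": 0, "turn": 0}, {"tx": 34, "ty": 16, "tz": 0, "turn": 0}, {"tx": 30, "ty": 16, "tz": 0, "turn": 0}, {"tx": 0, "ty": 0, "tz": 30, "turn": 0}, {"tx": 0, "ty": 0, "tz": 30, "turn": 0}, {"tx": 0, "ty": 0, "tz": 30, "turn": 0}, {"tx": 0, "ty": 0, "tz": 30, "turn": 0}, {"tx": 0, "ty": 0, "tz": 20, "turn": 0}, {"tx": 0, "ty": 0, "tz": 0, "turn": 0}]}}

```text
clock: 3.43
eef_pos: [0.672, 0.1929, 0.2048]
eef_rot: [-2.37, -2.054, 0.017]
contact_force: [-0.5, -0.9, -0.5]
width: 0.0512
grip_force: 0.0
```

```bash
python3 - <<'E'
from h import *
togo(sw(.006,.165,.02))
T=env.camera("top");S=env.camera("side");W=env.camera("wrist")
a=cv2.resize(T[80:260,200:400],(400,360));b=cv2.resize(S[100:300,180:402],(400,360));
c=np.hstack([a,b]);w=cv2.resize(W,(384,240));w=cv2.copyMakeBorder(w,0,0,0,416,0)
cv2.imwrite("pics/m1.png",np.vstack([c,w])[:,:,::-1])
E
```

```text
t 3.43 tcp scale [0.003  0.162  0.1048] togo mm [ 3.4  4.  84.7] tool-y yaw err 0.0001 F [-0.54 -0.86 -0.55] w 0.0512
```

View pics/m1.png

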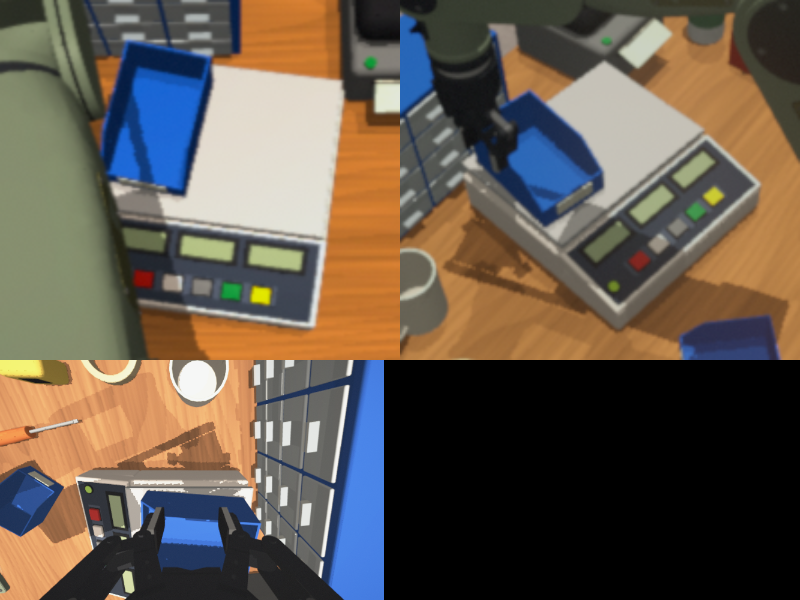

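```bash
python3 - <<'E'
from h import *
s=env.sense();R=Ro.from_rotvec(s["eef_rot"]).as_matrix()
print(R.round(3).tolist())
p=env.camera_params("wrist");E=p["extrinsics"];c=-E[:3,:3].T@E[:3,3];print("cam",c.round(3),"in tool",(R.T@(c-s["eef_pos"])).round(3),"look tool",(R.T@-E[2,:3]).round(3))
print("tcp px",proj("wrist",s["eef_pos"]))
for sg in(1,-1):print("tip",proj("wrist",s["eef_pos"]+R@[0,sg*.03,-.006]))
for n,q in dict(RL=(.7519,.1451,.175),RR=(.731,.0435,.175),FL=(.5988,.1776,.137),FR=(.571,.0764,.137)).items():print(n,proj("wrist",np.array(q)).round(0))
E
```

```text
[[0.143, 0.99, 0.002], [0.99, -0.143, 0.0], [0.001, 0.002, -1.0]]
cam [0.688 0.276 0.354] in tool [ 0.084  0.    -0.142] look tool [-0.326  0.001  0.945]
tcp px [318.01206383 255.79702588]
tip [371.65175157 261.31514681]
tip [264.32510267 261.41717565]
RL [428. 273.]
RR [406. 375.]
FL [233. 238.]
FR [230. 333.]
```

The wrist view shows the fingertips (about 264 and 371, 261) just outside the bin's left wall, which agrees with the projected numbers. The mug and the cabinet are clear. Next I go down and push.

{"api": "step_arm", "payload": {"series": [{"tx": 2, "ty": 3, "tz": 25, "turn": 0}, {"tx": 0, "ty": 0, "tz": 25, "turn": 0}, {"tx": 0, "ty": 0, "tz": 25, "turn": 0}, {"tx": 0, "ty": 0, "tz": 13, "turn": 0}, {"tx": 0, "ty": 0, "tz": 0, "turn": 0}]}}

```text
clock: 4.0
eef_pos: [0.6775, 0.1949, 0.1218]
eef_rot: [-2.374, -2.056, 0.004]
contact_force: [0.3, -0.4, -0.1]
width: 0.0511
grip_force: 0.0
```

{"api": "step_arm", "payload": {"series": [{"tx": -5, "ty": 0, "tz": 0, "turn": 0}, {"tx": -5, "ty": 0, "tz": 0, "turn": 0}, {"tx": -4, "ty": 0, "tz": 0, "turn": 0}, {"tx": -4, "ty": 0, "tz": 0, "turn": 0}, {"tx": -4, "ty": 0, "tz": 0, "turn": 0}, {"tx": -4, "ty": 0, "tz": 0, "turn": 0}, {"tx": -4, "ty": 0, "tz": 0, "turn": 0}, {"tx": 0, "ty": 0, "tz": 0, "turn": 0}]}}

```text
clock: 4.67
eef_pos: [0.6739, 0.1645, 0.1235]
eef_rot: [2.374, 2.056, -0.0]
contact_force: [0.2, -0.3, 0.1]
width: 0.0511
grip_force: 0.0
```

```bash
python3 -c "
from h import *
togo(sw(.0,.0635,.016))"
```

```text
t 4.67 tcp scale [0.0089 0.1342 0.0235] togo mm [-70.7  -8.9   7.6] tool-y yaw err -0.0004 F [ 0.25 -0.27  0.09] w 0.0511
```

{"api": "step_arm", "payload": {"series": [{"tx": -5, "ty": -0.5, "tz": 0.5, "turn": 0}, {"tx": -5, "ty": -0.5, "tz": 0.5, "turn": 0}, {"tx": -5, "ty": -0.5, "tz": 0.5, "turn": 0}, {"tx": -5, "ty": -0.5, "tz": 0.5, "turn": 0}, {"tx": -5, "ty": -0.5, "tz": 0.5, "turn": 0}, {"tx": -5, "ty": -0.5, "tz": 0.5, "turn": 0}, {"tx": -5, "ty": -0.5, "tz": 0.5, "turn": 0}, {"tx": -5, "ty": -0.5, "tz": 0.5, "turn": 0}, {"tx": 0, "ty": 0, "tz": 0, "turn": 0}]}}

```text
clock: 5.42
eef_pos: [0.6638, 0.1251, 0.1191]
eef_rot: [2.375, 2.056, -0.002]
contact_force: [0.2, 0.0, -0.1]
width: 0.0515
grip_force: 0.0
```

```bash
python3 - <<'E'
from h import *
togo(sw(.0,.0635,.016))
T=env.camera("top");S=env.camera("side")
a=cv2.resize(T[90:240,230:380],(400,400),interpolation=cv2.INTER_CUBIC);b=cv2.resize(S[120:280,210:370],(400,400),interpolation=cv2.INTER_CUBIC);
cv2.imwrite("pics/m2.png",np.hstack([a,b])[:,:,::-1])
E
```

```text
t 5.42 tcp scale [0.0045 0.0937 0.0191] togo mm [-30.2  -4.5   3.2] tool-y yaw err -0.0007 F [ 0.21  0.02 -0.11] w 0.0515
```

View pics/m2.png

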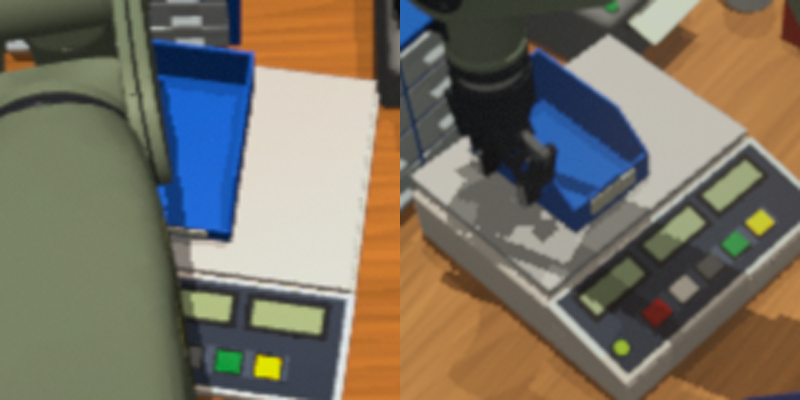

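The bin slid flat and now lies square with the scale. Its right rim corners are visible at crop (253,50) and (232,240).

```bash
python3 - <<'E'
from h import *
f=400/150
for u,z in(((253,50),.175),((232,239),.137)):
    X=onz("top",(230+u[0]/f,90+u[1]/f),z)-PM;print(np.round([X@SX,X@SY],4))
f=2.5
for n,u,z in(("FR",(648,157),.137),("FL",(580,230),.137),("RR",(540,52),.175)):
    X=onz("side",(210+(u[0]-400)/f,120+u[1]/f),z)-PM;print(n,np.round([X@SX,X@SY],4))
E
```

```text
[ 0.087  -0.0251]
[-0.08   -0.0288]
FR [-0.0795 -0.021 ]
FL [-0.0968  0.09  ]
RR [ 0.0788 -0.0238]
```

{"api": "step_arm", "payload": {"series": [{"tx": -4, "ty": -0.3, "tz": 0, "turn": 0}, {"tx": -4, "ty": -0.3, "tz": 0, "turn": 0}, {"tx": -4, "ty": -0.3, "tz": 0, "turn": 0}, {"tx": -4, "ty": -0.3, "tz": 0, "turn": 0}, {"tx": -4, "ty": -0.3, "tz": 0, "turn": 0}, {"tx": -3, "ty": -0.3, "tz": 0, "turn": 0}, {"tx": -2, "ty": 0, "tz": 0, "turn": 0}, {"tx": 0, "ty": 0, "tz": 0, "turn": 0}, {"tx": 0, "ty": 0, "tz": 0, "turn": 0}]}}

```text
clock: 6.27
eef_pos: [0.6589, 0.1016, 0.1194]
eef_rot: [2.374, 2.057, -0.0]
contact_force: [0.3, -0.1, 0.4]
width: 0.0514
grip_force: 0.0
```

{"api": "step_arm", "payload": {"series": [{"tx": 5, "ty": 0, "tz": 0, "turn": 0}, {"tx": 15, "ty": 0, "tz": 0, "turn": 0}, {"tx": 20, "ty": 0, "tz": 0, "turn": 0}, {"tx": 30, "ty": 0, "tz": 0, "turn": 0}, {"tx": 30, "ty": 0, "tz": 0, "turn": 0}, {"tx": 0, "ty": 0, "tz": -35, "turn": 0}, {"tx": 0, "ty": 0, "tz": -35, "turn": 0}, {"tx": 30, "ty": 0, "tz": -35, "turn": 0}, {"tx": 30, "ty": 0, "tz": -35, "turn": 0}, {"tx": 0, "ty": 0, "tz": -35, "turn": 0}]}}

```text
clock: 7.1
eef_pos: [0.6801, 0.2609, 0.288]
eef_rot: [-2.367, -2.061, -0.002]
contact_force: [-0.2, -0.3, -0.1]
width: 0.0513
grip_force: 0.0
```

```bash
python3 - <<'E'
from h import *
togo(sw(-.2,-.0635,.2))
T=env.camera("top");S=env.camera("side")
np.save("T3.npy",T);np.save("S3.npy",S)
a=cv2.resize(T[90:240,230:380],(400,400),interpolation=cv2.INTER_CUBIC);b=cv2.resize(S[120:280,210:370],(400,400),interpolation=cv2.INTER_CUBIC);
cv2.imwrite("pics/m3.png",np.hstack([a,b])[:,:,::-1])
E
```

```text
t 7.1 tcp scale [0.0013 0.2304 0.188 ] togo mm [-292.9 -202.7  -12.6] tool-y yaw err 0.0048 F [-0.18 -0.32 -0.08] w 0.0513
```

View pics/m3.png

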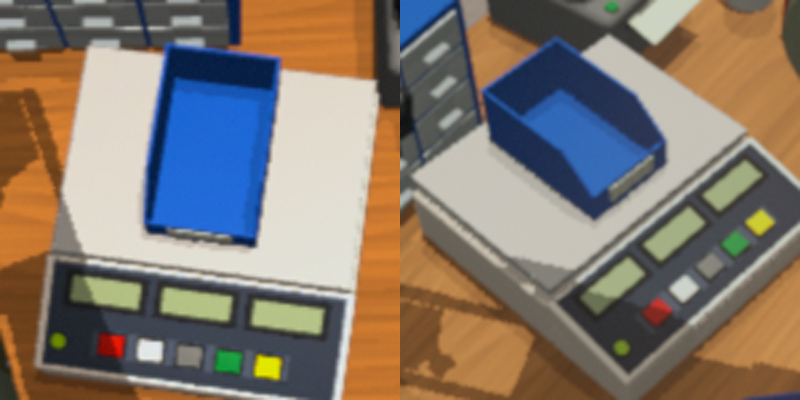

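The bin now sits near the middle of the pan and the hand is off it. Top-crop corners: bin (166,45), (281,60), (256,245), (147,232); pan (88,45), (378,80), (352,290), (50,252).

```bash
python3 - <<'E'
from h import *
f=400/150
def s(n,u,z):
    q=(230+u[0]/f-.3,90+u[1]/f-.3) if n=="top" else (210+(u[0]-400)/2.5-.3,120+u[1]/2.5-.3)
    X=onz(n,q,z)-PM;return np.array([X@SX,X@SY])
P=[s("top",u,.1) for u in((88,45),(378,80),(352,290),(50,252))]
print("pan",np.round(P,4).tolist(),np.mean(P,0).round(4))
B=[s("top",u,z) for u,z in(((166,45),.175),((281,60),.175),((256,245),.137),((147,231),.137))]
print("bin",np.round(B,4).tolist(),np.mean(B,0).round(4))
P=[s("side",u,.1) for u in((745,135),(548,297),(412,177),(608,36))]
print("panS",np.round(P,4).tolist(),np.mean(P,0).round(4))
B=[s("side",u,z) for u,z in(((485,90),.175),((557,39),.175),((664,145),.137),((598,217),.1))]
print("binS",np.round(B,4).tolist(),np.mean(B[:3],0).round(4))
for n,b,im in(("top",(240,185,365,245),np.load("T3.npy")),("side",(285,180,385,275),np.load("S3.npy"))):print(blobs(im,(22,130,100),(34,255,255),b,6))
E
```

```text
pan [[0.1061, 0.1431], [0.107, -0.1443], [-0.1037, -0.1439], [-0.1061, 0.1435]] [ 0.0008 -0.0004]
bin [[0.0822, 0.0545], [0.0814, -0.0506], [-0.082, -0.0503], [-0.0824, 0.0499]] [-0.0002  0.0009]
panS [[-0.1085, -0.136], [-0.1096, 0.1489], [0.1026, 0.1433], [0.1043, -0.1414]] [-0.0028  0.0037]
binS [[0.0804, 0.051], [0.0814, -0.0493], [-0.0788, -0.0438], [-0.0745, 0.0481]] [ 0.0277 -0.014 ]
[([329.9, 227.3], 86)]
[([353.6, 208.8], 71)]
```

The bin is centred to about 2 mm and square. Next I close the fingers and go above the tare key, at scale coordinates (-0.1835, -0.0755) about pan_mid.

{"api": "step_arm", "payload": {"series": [{"tx": -30.5, "ty": -18.5, "tz": 0, "turn": 0}, {"tx": -30.5, "ty": -18.5, "tz": 0, "turn": 0}, {"tx": -30.5, "ty": -18.5, "tz": 0, "turn": 0}, {"tx": -30.5, "ty": -18.5, "tz": 0, "turn": 0}, {"tx": -30.5, "ty": -18.5, "tz": 0, "turn": 0}, {"tx": -30.5, "ty": -18.5, "tz": 0, "turn": 0}, {"tx": -30.5, "ty": -18.5, "tz": 0, "turn": 0}, {"tx": -30.5, "ty": -18.5, "tz": 0, "turn": 0}, {"tx": -30.5, "ty": -18.5, "tz": 0, "turn": 0}, {"tx": -30.5, "ty": -18.5, "tz": 0, "turn": 0}], "grip": 0}}

```text
clock: 8.03
eef_pos: [0.453, -0.0212, 0.2872]
eef_rot: [-2.373, -2.058, 0.0]
contact_force: [0.2, -1.1, 0.9]
width: -0.0002
grip_force: 0.0
```

{"api": "step_arm", "payload": {"series": [{"tx": 0, "ty": 0, "tz": 0, "turn": 0}, {"tx": 0, "ty": 0, "tz": 0, "turn": 0}, {"tx": 0, "ty": 0, "tz": 0, "turn": 0}, {"tx": 0, "ty": 0, "tz": 0, "turn": 0}]}}

```text
clock: 8.37
eef_pos: [0.4552, -0.0199, 0.2874]
eef_rot: [-2.373, -2.058, -0.001]
contact_force: [0.5, -0.2, -0.4]
width: -0.0003
grip_force: 0.0
```

```bash
python3 -c "
from h import *
togo(sw(-.1865,-.0755,.0))"
```

```text
t 8.37 tcp scale [-0.1813 -0.0796  0.1874] togo mm [  4.   -5.2 187.4] tool-y yaw err 0.0011 F [ 0.5  -0.22 -0.41] w -0.0003
```

{"api": "step_arm", "payload": {"series": [{"tx": 4, "ty": -5, "tz": 32, "turn": 0}, {"tx": 0, "ty": 0, "tz": 35, "turn": 0}, {"tx": 0, "ty": 0, "tz": 35, "turn": 0}, {"tx": 0, "ty": 0, "tz": 35, "turn": 0}, {"tx": 0, "ty": 0, "tz": 30, "turn": 0}, {"tx": 0, "ty": 0, "tz": 15, "turn": 0}, {"tx": 0, "ty": 0, "tz": 6, "turn": 0}, {"tx": 0, "ty": 0, "tz": 0, "turn": 0}, {"tx": 0, "ty": 0, "tz": 0, "turn": 0}]}}

```text
clock: 9.12
eef_pos: [0.4511, -0.0157, 0.0999]
eef_rot: [2.373, 2.058, 0.001]
contact_force: [0.5, -0.2, -0.6]
width: -0.0001
grip_force: 0.0
```

```bash
python3 - <<'E'
from h import *
togo(sw(-.1865,-.0755,-.025))
S=env.camera("side");W=env.camera("wrist")
b=cv2.resize(S[150:270,290:410],(400,400),interpolation=cv2.INTER_CUBIC)
w=cv2.resize(W[150:400,195:445],(400,400),interpolation=cv2.INTER_CUBIC)
cv2.imwrite("pics/m4.png",np.hstack([b,w])[:,:,::-1])
E
```

```text
t 9.12 tcp scale [-1.86e-01 -7.60e-02 -1.00e-04] togo mm [ 0.5 -0.5 24.9] tool-y yaw err 0.001 F [ 0.54 -0.16 -0.59] w -0.0001
```

View pics/m4.png

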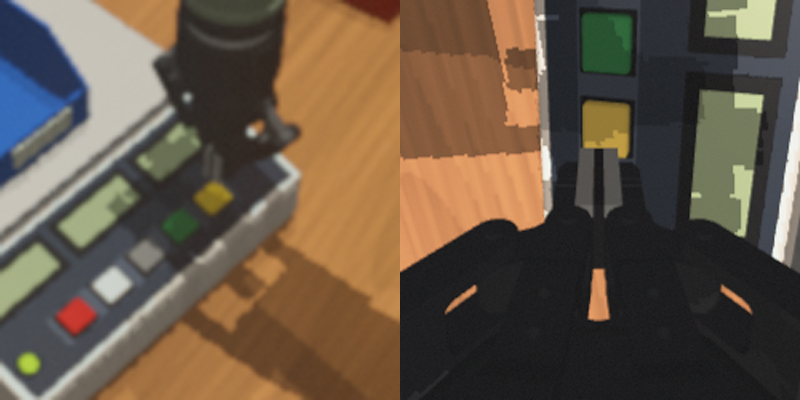

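The wrist crop shows the yellow key (607, 128) just ahead of the shut fingertips (600, 150), with the green key well clear at (606, 42). I check the key's place with the wrist rays.

```bash
python3 - <<'E'
from h import *
for u,z in(((583,103),.0703),((633,105),.0751)):
    X=onz("wrist",(195+(u[0]-400)*.625,150+u[1]*.625),z)-PM;print(np.round([X@SX,X@SY],4))
E
```

```text
[-0.1914 -0.0627]
[-0.1709 -0.0617]
```

{"api": "step_arm", "payload": {"series": [{"tx": 1.5, "ty": 2, "tz": 10, "turn": 0}, {"tx": 0, "ty": 0, "tz": 8, "turn": 0}, {"tx": 0, "ty": 0, "tz": 3, "turn": 0}, {"tx": 0, "ty": 0, "tz": 1, "turn": 0}, {"tx": 0, "ty": 0, "tz": 0, "turn": 0}, {"tx": 0, "ty": 0, "tz": 0, "turn": 0}, {"tx": 0, "ty": 0, "tz": 0, "turn": 0}]}}

```text
clock: 9.8
eef_pos: [0.4524, -0.0151, 0.0779]
eef_rot: [2.374, 2.057, 0.001]
contact_force: [0.3, 0.2, -0.2]
width: 0.0002
grip_force: 0.0
```

{"api": "step_arm", "payload": {"series": [{"tx": 0, "ty": 0, "tz": 1, "turn": 0}, {"tx": 0, "ty": 0, "tz": 1, "turn": 0}, {"tx": 0, "ty": 0, "tz": 0, "turn": 0}, {"tx": 0, "ty": 0, "tz": 0, "turn": 0}]}}

```text
clock: 10.13
eef_pos: [0.4521, -0.015, 0.0755]
eef_rot: [2.375, 2.057, -0.0]
contact_force: [-0.4, 0.3, 0.2]
width: -0.0
grip_force: 0.0
```

{"api": "step_arm", "payload": {"series": [{"tx": 0, "ty": 0, "tz": 1, "turn": 0}, {"tx": 0, "ty": 0, "tz": 1, "turn": 0}, {"tx": 0, "ty": 0, "tz": 0, "turn": 0}, {"tx": 0, "ty": 0, "tz": 0, "turn": 0}]}}

```text
clock: 10.47
eef_pos: [0.4522, -0.015, 0.0736]
eef_rot: [2.374, 2.057, 0.0]
contact_force: [-0.1, -0.4, 0.8]
width: -0.0001
grip_force: 0.3
```

{"api": "step_arm", "payload": {"series": [{"tx": 0, "ty": 0, "tz": 1, "turn": 0}, {"tx": 0, "ty": 0, "tz": 0, "turn": 0}, {"tx": 0, "ty": 0, "tz": 0, "turn": 0}]}}

```text
clock: 10.72
eef_pos: [0.4524, -0.015, 0.0727]
eef_rot: [2.374, 2.057, 0.001]
contact_force: [-0.1, -0.1, 1.9]
width: 0.0001
grip_force: 0.8
```

{"api": "step_arm", "payload": {"series": [{"tx": 0, "ty": 0, "tz": 1, "turn": 0}, {"tx": 0, "ty": 0, "tz": 0, "turn": 0}, {"tx": 0, "ty": 0, "tz": 0, "turn": 0}]}}

```text
clock: 10.97
eef_pos: [0.4526, -0.015, 0.0717]
eef_rot: [2.374, 2.057, 0.001]
contact_force: [0.4, 0.1, 2.5]
width: -0.0
grip_force: 1.1
```

{"api": "step_arm", "payload": {"series": [{"tx": 0, "ty": 0, "tz": 1, "turn": 0}, {"tx": 0, "ty": 0, "tz": 0, "turn": 0}, {"tx": 0, "ty": 0, "tz": 0, "turn": 0}]}}

```text
clock: 11.22
eef_pos: [0.4527, -0.015, 0.0708]
eef_rot: [2.374, 2.057, 0.001]
contact_force: [1.7, -0.9, 3.2]
width: -0.0
grip_force: 1.5
```

The reading is 3.2 N at about 3 mm of travel, past the point where the key registers. One small further step, then I lift straight up and move away.

{"api": "step_arm", "payload": {"series": [{"tx": 0, "ty": 0, "tz": 0.4, "turn": 0}, {"tx": 0, "ty": 0, "tz": 0, "turn": 0}, {"tx": 0, "ty": 0, "tz": 0, "turn": 0}]}}

```text
clock: 11.47
eef_pos: [0.4524, -0.015, 0.0703]
eef_rot: [2.374, 2.057, 0.001]
contact_force: [2.5, -0.5, 4.1]
width: -0.0003
grip_force: 1.6
```

{"api": "step_arm", "payload": {"series": [{"tx": 0, "ty": 0, "tz": -2, "turn": 0}, {"tx": 0, "ty": 0, "tz": -5, "turn": 0}, {"tx": 0, "ty": 0, "tz": -20, "turn": 0}, {"tx": 0, "ty": 0, "tz": -35, "turn": 0}, {"tx": 0, "ty": 0, "tz": -35, "turn": 0}, {"tx": 0, "ty": 0, "tz": -35, "turn": 0}, {"tx": -35, "ty": 0, "tz": -20, "turn": 0}, {"tx": -40, "ty": 0, "tz": 0, "turn": 0}, {"tx": -40, "ty": 0, "tz": 0, "turn": 0}, {"tx": -40, "ty": 0, "tz": 0, "turn": 0}]}}

```text
clock: 12.3
eef_pos: [0.4286, -0.1693, 0.2225]
eef_rot: [-2.372, -2.058, 0.001]
contact_force: [0.7, 0.2, 0.8]
width: -0.0003
grip_force: 0.0
```

{"api": "step_arm", "payload": {"series": [{"tx": -40, "ty": 0, "tz": 0, "turn": 0}, {"tx": -40, "ty": 0, "tz": 0, "turn": 0}, {"tx": 0, "ty": 0, "tz": 0, "turn": 0}, {"tx": 0, "ty": 0, "tz": 0, "turn": 0}, {"tx": 0, "ty": 0, "tz": 0, "turn": 0}, {"tx": 0, "ty": 0, "tz": 0, "turn": 0}]}}

```text
clock: 12.8
eef_pos: [0.4183, -0.2462, 0.2219]
eef_rot: [-2.372, -2.058, 0.0]
contact_force: [-1.2, -0.2, -0.4]
width: -0.0001
grip_force: 0.0
```

```bash
python3 - <<'E'
from h import *
T=env.camera("top");S=env.camera("side")
cv2.imwrite("pics/m5.png",np.hstack([cv2.resize(T[60:320,140:500],(400,289)),cv2.resize(S[80:340,180:540],(400,289))])[:,:,::-1])
print(env.sense()["clock"],blobs(T,(22,130,100),(34,255,255),(240,185,365,245),6),blobs(S,(22,130,100),(34,255,255),(285,180,385,275),6))
E
```

```text
12.9 [([329.9, 227.2], 87)] [([353.6, 208.8], 71)]
```

View pics/m5.png

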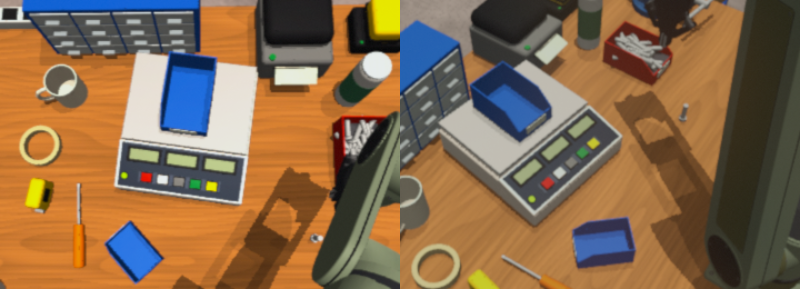

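The bin stands mid-pan (188,93 in the left half), the yellow key is back up at its old pixels, and everything else is in its place with the hand clear.

```bash
python3 -c "
from workcell import env
print(env.close_job())"
```

```text
the job is handed in; nothing more can be done
None
```

The bin is square on the pan within about 2 mm of its middle. The yellow tare key was pressed once at about 4 N and came back up. No other key or object was touched as far as the pictures show, and the job was handed in at about 13 s; it returned no verdict.

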